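# Find the rocker arm with the worn bush by its play and put it in the reject tray

### The job

One of the three rocker arms on the wooden nest board has a worn bush. Rock the arms sideways by the roller end with a light touch, well under 15 N, first to the left and then to the right as you face the board, until you feel which one is loose against its stops both ways. Take that one out by its holder and set it down, standing on its foot, in the steel parts tray; leave the two sound ones seated, never tipped up in their recesses, and the other things where they are.

Things in the scene. Friction and masses are not known exactly. Their poses are not given: they have to be found in the camera images.
- nest: Wooden board, fixed, 116 x 300 x 16 mm; origin at the centre of its underside on the table, x away from the robot, y to the left, z up. Three recesses in a row along y, 95 mm apart, each 77.5 x 71.5 mm, 8 mm deep. In each stands a rocker assembly: steel holder with a rocker arm, 0.74 to 0.96 kg, in line with the board, roller end to the robot. All look alike; which is worn varies and is not told.
- seat_1 (a point): Centre of the left recess's floor, 8 mm above the table. On it rests a holder: foot 76 x 70 x 12 mm, which shifts by up to 1 mm in the recess, and on its centre two upright round-topped lugs, 26 mm long in x, 38 mm apart over their outer faces (in y), reaching 43 mm above the recess's floor. Grip the holder from above, across both lugs, for lifting.
- seat_2 (a point): The same for the middle recess. A shaft joins the lugs 30 mm above the recess's floor; the rocker arm sits on it between the lugs, inside their outline and no higher than 42 mm there. The arm's short end, away from the robot, carries an adjuster screw.
- seat_3 (a point): The same for the right recess. A holder whose arm is pushed sideways with more than about 8 N starts to lift at one edge of its foot; over 15 N on an arm spoils its bush.
- roller_1 (a point): Usual place of the roller end of the left seat's arm (a point of the board, it does not follow the arm): 48 mm from the shaft towards the robot, 10 mm beyond the foot's edge, 36 mm above the table. This end is a fork 14 mm wide in y with the roller in it, and spans 28 to 44 mm above the table; up and down it swings freely by 5 mm, which is normal in all three.
- roller_2 (a point): The same for the middle seat. Sideways an arm turns about a vertical axis through the middle of its shaft: a sound one about 1 mm each way at the roller before it is stopped hard, the worn one about 5 mm each way (0.11 rad). Within that play it moves at under 1.5 N and stays where it is left. Arms start near the middle of their play.
- roller_3 (a point): The same for the right seat. A crate with an engine on it, fixed and over 0.6 m high in all, stands on the table to the right of the board; its nearest corner is about 0.46 m ahead of the robot's base axis and 0.20 m to the right, its left corner 0.67 m straight ahead: pass in front of it.
- reject_tray: Empty open tray of bright steel sheet, 120 mm (x) x 190 mm (y), walls 22 mm high, floor and walls 2.5 mm thick; fixed. Origin at the centre of its underside, on the table.
- piston_mid (a point): A bystander: a piston standing on the table, 64 x 72 x 50 mm; the point is its centre, half-way up. To be left alone.
- sealant_mid (a point): A bystander: a black sealant bottle lying on its side, 36 x 108 x 36 mm; the point is its centre, half-way up. To be left alone.

How it is judged:
On the way, in this order (a step that is already met when the one before it is completed fails the run):
1. the worn arm has been pushed over to the left, beyond the play of a sound one (value of joint worn_rocker below -0.08 rad and contact force between the fingers and worn_rocker above 1 N), for 0.05 s.
2. and then over to the right (value of joint worn_rocker above 0.08 rad and contact force between the fingers and worn_rocker above 1 N), for 0.05 s.
3. the worn assembly has been lifted out of its recess (height (world z) of worn_foot above 0.035 m), for 0.1 s.
At the end, for the whole second after the job is handed in: the worn assembly stands level on its foot on the floor of the steel tray (tilt under 0.15 rad), let go and at rest; the two sound ones are level in their recesses, within 6 mm of where they were; the piston and the bottle are within 20 mm of where they stood (height (world z) of worn_foot below 0.014 m and angle between worn_foot's own z axis and vertical below 0.15 rad and x of worn_foot in the frame of reject_tray between -0.05 and 0.05 m and y of worn_foot in the frame of reject_tray between -0.085 and 0.085 m and distance of each of sound1_foot, sound2_foot from where it was at the start of the episode below 0.006 m and angle between each of sound1_foot, sound2_foot's own z axis and vertical below 0.06 rad and distance of each of piston_mid, sealant_mid from where it was at the start of the episode below 0.02 m); the robot touches nothing.
It fails at once if a rocker arm is pressed with more than 15 N (contact force between any of the fingers, the arm and sound1_rocker above 15 N or contact force between any of the fingers, the arm and sound2_rocker above 15 N or contact force between any of the fingers, the arm and worn_rocker above 15 N).
It fails at once if a sound assembly is tipped up in its recess by more than 0.08 rad, or taken out of it (distance of any of sound1_foot, sound2_foot from where it was at the start of the episode above 0.01 m or angle between any of sound1_foot, sound2_foot's own z axis and vertical above 0.08 rad).
It fails at once if the worn assembly is dropped (falls free for more than about 10 mm) (linear speed of worn_holder above 0.45 m/s and contact force between the fingers and worn_holder below 0.5 N).
It fails at once if the piston or the sealant bottle is pushed away (distance of any of piston_mid, sealant_mid from where it was at the start of the episode above 0.02 m).
It also fails if it takes over 64 s, if anything falls off the work surface, if the arm or the gripper's body presses on something with over 40 N, if the wrist force passes 120 N, or if a joint passes its speed limit or range.

### The arm

A 7-joint arm with a two-finger parallel gripper is mounted at the origin on a cart in front of the work surface, level with it; the furniture and walls round the work are solid. World frame = base frame: x ahead of the robot, y to its left, z up, the work surface at z = 0. Lengths are in m, angles in rad, forces in N, time in s.
With the tool pointing down it reaches from about 0.425 to 0.925 m from the base axis. Payload 6.8 kg.
Tool frame: the origin (TCP) lies between the finger pads; the fingertips stand 14 mm ahead of it and the grasp point (between the pads) lies 5 mm behind it; z points along the fingers, y is the line along which they close (so a half turn about z gives the same grasp; the last joint's range is limited). The gripper opens to 85 mm and grips with 20 to 120 N. Pads are 22 mm wide; open, the fingers measure 114 mm over their backs; the gripper's body (76 mm by 85 mm) begins 54 mm behind the grasp point. The pads swing forward as they close: fully open they stand 13 mm farther back than shut.
Start: joints at [-1.427, 0.477, 0.022, 1.555, -0.011, 1.109, -0.083], TCP at [0.168, 0.654, 0.245] pointing down, gripper open.
Joint ranges: [-2.96, 2.96], [-0.34, 2.1], [-1.41, 1.46], [0.24, 2.44], [-1.37, 4.51], [0.17, 1.92], [-2.96, 2.96]. Speed limits (rad/s): [2.39, 2.39, 3.14, 3.14, 3.14, 3.14, 3.14].

### API

Orientations are given as a rotation vector (axis times angle).
In Python, from bench import r, imaging gives the robot as it stands.
- The arm moves only by the tool apply_moves, never from a script. Its argument "moves" is a list of rows, each a list of 2 entries, a list of its own where there are three numbers: the shift along the tool's x, y, z in cm, then the turn about the tool's z in rad. In form: [[[tx, ty, tz], roll], ...]. A call has 1 to 10 rows; each row is the pose to reach, as a shift and turn from the pose commanded when the call began, along the tool's axes at that moment; what a row does not reach only later rows make up. A row lasts 1/12 s, in which the tool goes at most 41.7 mm and 7.16 degrees, less where a joint would pass 70% of its speed; a pose out of reach is approached as far as the arm can. A call with a gripper value outside its range is refused whole. "claw" is the opening, from 0 (shut) to 1 (fully open), set as the call begins (left out, the last holds). The fingers move at their own pace and stop on an object; "grip_force" is the grip in N (left out, the last holds). Time passes only in rows, so rows that repeat a pose let the fingers close. It gives the time, the measured TCP pose, the force and the opening at its end, in the units of the state.
- r.get_obs(): the state, without advancing time (a new reading comes with each control period).
- imaging.grab_frame(name): name is "scene" or "side" or "wrist"; returns a dict with "frame" (420x560x3 uint8, blue, green, red), "intrinsics" (3x3 intrinsics, pixels), "k1" (the pictures are not rectified: a ray, as slopes to the right and down, at radius r is drawn at 1 + k1 r^2 times it, then the intrinsics apply), "T" (4x4, takes a point from camera to world coordinates). Camera axes: x right, y up, looking along -z (the intrinsics and any distortion apply to the point x, -y, -z); pixel columns grow to the right and rows downward; lengths in m; the calibration is good to about 2 mm. A picture is of the moment at which its call begins. There is no depth.
- r.hand_in(): hands the job in, once; it reports no verdict.
The state is a dict: "clock": time; "joints": joint angles; "qvel": joint speeds; "tau": joint torques, N m; "tcp_pos": TCP position; "orientation": TCP orientation; "contact_force": force on the tool from outside, world axes, zero at the start; "moment": the same for the moment, N m; "grip_width": finger opening in m.
Only numpy, scipy, OpenCV 4.12 (cv2) and the standard library are available. Lean on these libraries where they do the work, as an engineer would, in place of code of your own. Each camera call takes 0.05 s, during which the arm holds its last target. There are 200 camera calls.

## Working session

There is one attempt and no reset: what is moved stays moved. The work goes in short steps, Python scripts to look and compute and a tool call to move; the robot and the scene stay as the last step left them, time stands still between calls to the robot, and variables do not carry over. Pictures are saved under pics/ and viewed, on a budget of 10 in all, crops included, one or two more only if the job needs it, and the job is handed in when it is done.

Besides the shell and the picture viewer there is one more tool, called after ">>>" in YAML: its name, and indented under it one key for each argument. apply_moves: Moves the arm, as the interface text tells. Its arguments: {"type":"object","properties":{"moves":{"type":"array","items":{"type":"array"}},"claw":{"type":"number"},"grip_force":{"type":"number"}},"required":["moves"]}

```bash
mkdir -p pics; ls
cat > h.py <<'E'
import numpy as np, cv2
from bench import r, imaging
def grab(n,save=None):
    f=imaging.grab_frame(n)
    if save: cv2.imwrite('pics/'+save,f['frame'])
    return f
def ray(f,u,v):
    K=np.array(f['intrinsics']);T=np.array(f['T'])
    x=(u-K[0,2])/K[0,0];y=(v-K[1,2])/K[1,1];d=np.hypot(x,y);s=d
    for _ in range(20): s=d/(1+f['k1']*s*s)
    k=s/d if d>0 else 1
    v_=T[:3,:3]@np.array([x*k,-y*k,-1]);return T[:3,3],v_/np.linalg.norm(v_)
def onz(f,u,v,z):
    o,d=ray(f,u,v);return o+d*(z-o[2])/d[2]
def proj(f,p):
    K=np.array(f['intrinsics']);T=np.array(f['T'])
    c=T[:3,:3].T@(np.array(p)-T[:3,3]);x,y=c[0]/-c[2],-c[1]/-c[2];s=1+f['k1']*(x*x+y*y)
    return np.array([K[0,0]*x*s+K[0,2],K[1,1]*y*s+K[1,2]])
def tri(rays):
    A=0;b=0
    for o,d in rays:
        P=np.eye(3)-np.outer(d,d);A=A+P;b=b+P@o
    p=np.linalg.solve(A,b);return p,[np.linalg.norm(np.cross(p-o,d)) for o,d in rays]
E
python3 - <<'E'
from h import *
a=grab('scene','a.png');b=grab('side','b.png');c=grab('wrist','c.png')
print(a['T'],b['T'],c['T'],a['k1'],b['k1'],c['k1'],a['intrinsics'],c['intrinsics'])
import pickle;pickle.dump([a,b,c],open('s.pkl','wb'))
cv2.imwrite('pics/ab.png',cv2.resize(np.hstack([a['frame'],b['frame']]),(800,300)))
print(r.get_obs())
E
```

```text
pics
[[ 0.90165342  0.27229438 -0.33597154  0.09286079]
 [-0.43201258  0.6024372  -0.67114421 -0.78153947]
 [ 0.01965296  0.75028341  0.66082416  0.85491467]
 [ 0.          0.          0.          1.        ]] [[-0.99828277 -0.00284009 -0.05851017  0.45949771]
 [-0.05240167 -0.40315445  0.91363043  1.07998152]
 [-0.02618343  0.91512755  0.40231331  0.5329255 ]
 [ 0.          0.          0.          1.        ]] [[ 0.25036812 -0.91991444 -0.30178343  0.08995679]
 [ 0.96814863  0.23724668  0.08001402  0.67338859]
 [-0.00200894 -0.31220417  0.9500129   0.37260784]
 [ 0.          0.          0.          1.        ]] -0.02371708531974024 -0.04431950803567021 -0.07926071168264458 [[519.72105051   0.         277.18209221]
 [  0.         519.72105051 208.33591966]
 [  0.           0.           1.        ]] [[327.23870869   0.         282.53196039]
 [  0.         327.23870869 209.68611702]
 [  0.           0.           1.        ]]
{'clock': 0.15, 'joints': array([-1.42708879,  0.47760693,  0.02235704,  1.55617326, -0.01152062,
        1.10930158, -0.08310261]), 'qvel': array([-0.00024311, -0.0020077 ,  0.00091624, -0.00316925,  0.00122135,
        0.00112731, -0.00032486]), 'tau': array([ 2.42515198e-03, -5.96931911e+01,  1.60992064e+00, -2.81494439e+01,
        1.26040616e-02,  6.46762797e-03,  1.87634271e-05]), 'tcp_pos': array([0.16807927, 0.65331071, 0.24457303]), 'orientation': array([-3.94486923e-01, -3.11663438e+00,  2.13325338e-03]), 'contact_force': array([-0.52638406, -0.10727509, -0.05394128]), 'moment': array([ 0.04213359, -0.01931632,  0.039901  ]), 'grip_width': 0.08501029116774599}
```

View pics/a.png

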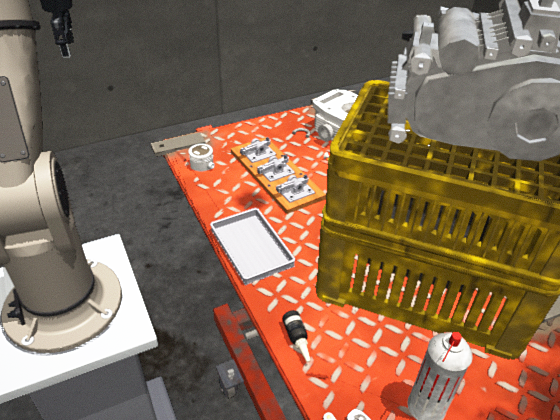

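View pics/b.png

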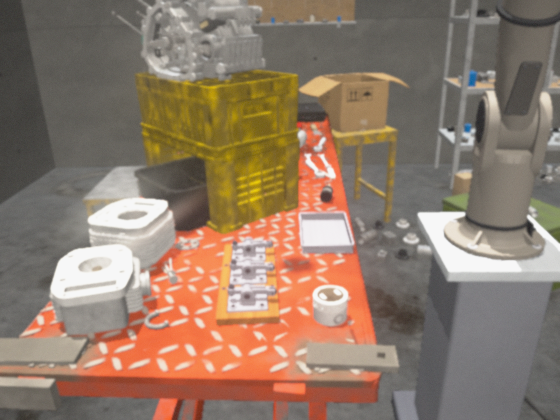

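Scene: board from (232,150) to (325,200), its three rockers at about (257,150), (272,167), (295,187). The tray is at (252,245), the piston at (201,155) and the bottle at (297,330). Side: board spans (220-278, 238-320), tray is at (326,230), piston at (330,305). I'll enlarge both for corner points.

Run:
```python
from h import *
a=cv2.imread('pics/a.png')[125:290,195:335];b=cv2.imread('pics/b.png')[200:330,205:365]
A=cv2.resize(a,None,fx=2.7,fy=2.7,interpolation=3)
B=cv2.resize(b,None,fx=2.6,fy=2.6,interpolation=3)
# x3.6 stacked in 800x600
A=cv2.resize(a,(140*27//10,165*27//10),interpolation=3);B=cv2.resize(b,(416,338),interpolation=3)
H=np.zeros((446,378+416,3),np.uint8);H[:A.shape[0],:378]=A;H[:338,378:]=B
cv2.imwrite('pics/d.png',H)
```

```text
(no output)
```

View pics/d.png

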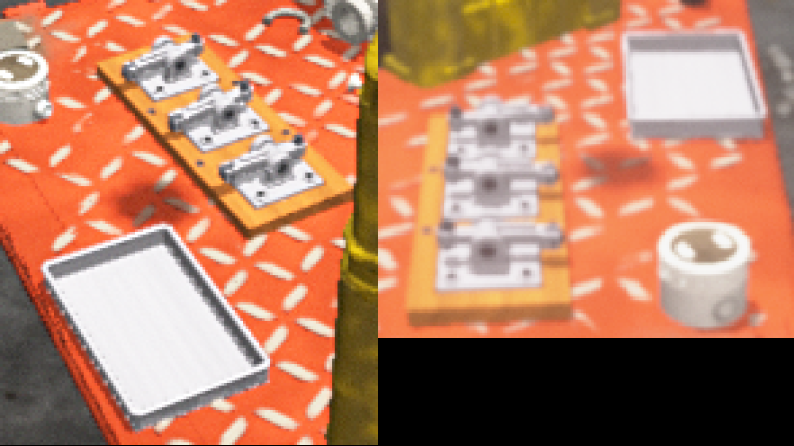

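Run:
```python
from h import *
import pickle
a,b,c=pickle.load(open('s.pkl','rb'))
A=lambda x,y:(195+x/2.7,125+y/2.7)
B=lambda x,y:(205+(x-378)/2.6,200+y/2.6)
P={'b--':((245,228),None),'b-+':((97,68),(570,300)),'b++':((152,36),(410,300)),'b+-':((352,182),None),
't-+':((44,265),(765,120)),'t++':((168,227),(630,120)),'t+-':((268,358),(622,33)),'t--':((132,412),(748,30))}
for k,(p,q) in P.items():
    z=.016 if k[0]=='b' else .022
    out=[onz(a,*A(*p),z)]
    if q: out+=[onz(b,*B(*q),z),tri([ray(a,*A(*p)),ray(b,*B(*q))])]
    print(k,out)
```

```text
b-- [array([0.53663111, 0.0581913 , 0.016     ])]
b-+ [array([0.50778322, 0.34513893, 0.016     ]), array([0.50862937, 0.3554548 , 0.016     ]), (array([0.50928698, 0.3500666 , 0.01227462]), [np.float64(0.0003110346254971802), np.float64(0.0003110346254971476)])]
b++ [array([0.58321806, 0.37630439, 0.016     ]), array([0.62151106, 0.35744251, 0.016     ]), (array([0.60086927, 0.37726821, 0.02157931]), [np.float64(0.018228552542937853), np.float64(0.01822855254293774)])]
b+- [array([0.65733103, 0.07524226, 0.016     ])]
t-+ [array([0.35300891, 0.0806284 , 0.022     ]), array([0.34906937, 0.09288458, 0.022     ]), (array([0.35111677, 0.08455757, 0.01833294]), [np.float64(0.0029901731911607375), np.float64(0.0029901731911607483)])]
t++ [array([0.47114854, 0.0818387 , 0.022     ]), array([0.46822432, 0.09294966, 0.022     ]), (array([0.47034152, 0.0849759 , 0.01864664]), [np.float64(0.002161673893875199), np.float64(0.002161673893875179)])]
t+- [array([ 0.47986588, -0.09835924,  0.022     ]), array([ 0.47762059, -0.10176908,  0.022     ]), (array([ 0.47836263, -0.09953302,  0.02328689]), [np.float64(0.0008316847130222429), np.float64(0.0008316847130221271)])]
t-- [array([ 0.35720822, -0.10556937,  0.022     ]), array([ 0.3479179 , -0.10851842,  0.022     ]), (array([ 0.35227824, -0.1068817 ,  0.02374782]), [np.float64(0.0042649731887385535), np.float64(0.004264973188738579)])]
```

View pics/c.png

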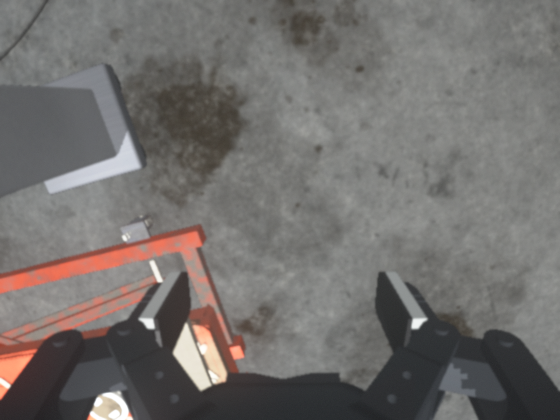

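The board's near edge is about x 0.51–0.54, y 0.06–0.35, and the tray centre is about (0.415, -0.01). Now I'll go above the board.

>>> apply_moves:
  moves:
    - [[-2,-1.5,-1],0]
    - [[-5,-4,-2],0]
    - [[-8,-6,-3],0]
    - [[-11,-8.5,-4],0]
    - [[-14,-11,-5],0]
    - [[-17,-13,-5],0]
    - [[-20,-15.5,-5],0]
    - [[-23,-18,-5],0]
    - [[-25,-19.5,-5],0]
    - [[-26,-20,-5],0]

```text
clock: 0.98
tcp_pos: [0.373, 0.3909, 0.2954]
orientation: [0.404, 3.115, -0.002]
contact_force: [-0.4, -0.1, -0.5]
grip_width: 0.0854
```

>>> apply_moves:
  moves:
    - [[-2,-1.5,0],-0.05]
    - [[-5,-4,0],-0.1]
    - [[-8,-6,0],-0.15]
    - [[-11,-8.5,0],-0.2]
    - [[-14,-11,0],-0.25]
    - [[-17,-13,0],-0.3]
    - [[-19,-15,0],-0.3]
    - [[-19.5,-15.1,0],-0.3]
    - [[-19.5,-15.1,0],-0.3]
    - [[-19.5,-15.1,0],-0.3]

```text
clock: 1.82
tcp_pos: [0.5209, 0.2018, 0.2949]
orientation: [0.077, -3.14, -0.001]
contact_force: [-0.3, 0.5, 0.1]
grip_width: 0.0854
```

Run:
```python
from h import *
import pickle
o=r.get_obs();print(o['clock'],o['tcp_pos'],o['orientation'],o['joints'])
f=grab('wrist','e.png');pickle.dump(f,open('e.pkl','wb'));print(f['T'])
```

```text
1.8167 [0.52088325 0.20176556 0.29494943] [ 7.71023678e-02 -3.13982609e+00 -7.30627341e-04] [-0.6926209   0.24074518  0.25524878  1.79231944 -0.06785643  1.11751168
  1.20525494]
[[-4.77887917e-02 -9.49250094e-01 -3.10870535e-01  4.40414379e-01]
 [ 9.98857389e-01 -4.52957320e-02 -1.52385295e-02  1.97720308e-01]
 [ 3.84067122e-04 -3.11243562e-01  9.50330099e-01  4.23218770e-01]
 [ 0.00000000e+00  0.00000000e+00  0.00000000e+00  1.00000000e+00]]
```

View pics/e.png

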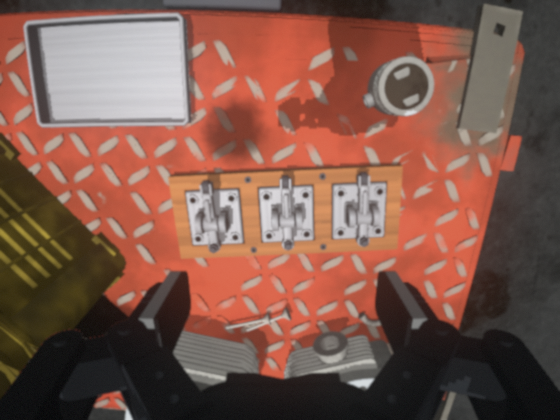

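Wrist view: the tray is at top left (25–190, 15–125) and the piston at (405,85). The board is at (170–400, 165–258), with seats at about (213,217), (287,212), (360,212) and the roller ends at their tops, about (207,186), (286,181), (362,178). I'll rectify the board and foot masks onto their planes.

Run:
```python
from h import *
import pickle
f=pickle.load(open('e.pkl','rb'));im=f['frame'];hsv=cv2.cvtColor(im,cv2.COLOR_BGR2HSV)
for p in [(178,200),(250,200),(150,200),(190,236),(300,160)]: print(p,hsv[p[1],p[0]])
m=cv2.inRange(hsv,(9,100,70),(22,255,255));m[:150]=0;m[275:]=0;m[:,:155]=0;m[:,420:]=0
m=cv2.morphologyEx(m,cv2.MORPH_OPEN,np.ones((3,3)))
cs=max(cv2.findContours(m,0,1)[0],key=cv2.contourArea)
P=np.array([onz(f,*c[0],.016)[:2] for c in cs],np.float32)
R=cv2.minAreaRect(P*1000);print('board',R,cv2.boxPoints(R))
# feet: white/low-sat inside the board
m2=cv2.inRange(hsv,(0,0,120),(180,60,255))
for x in (213,287,360):
    q=np.zeros_like(m2);q[180:250,x-34:x+34]=m2[180:250,x-34:x+34]
    q=cv2.morphologyEx(q,cv2.MORPH_CLOSE,np.ones((9,9)))
    c=max(cv2.findContours(q,0,1)[0],key=cv2.contourArea)
    P=np.array([onz(f,*k[0],.020)[:2] for k in c],np.float32)
    R=cv2.minAreaRect(P*1000);print('foot',R)
# tray
q=cv2.inRange(hsv,(0,0,60),(180,80,255));q[135:]=0;q[:8]=0;q[:,200:]=0
c=max(cv2.findContours(cv2.morphologyEx(q,cv2.MORPH_CLOSE,np.ones((5,5))),0,1)[0],key=cv2.contourArea)
P=np.array([onz(f,*k[0],.022)[:2] for k in c],np.float32);print('tray',cv2.minAreaRect(P*1000))
```

```text
(178, 200) [ 12 143 200]
(250, 200) [ 13 137 199]
(150, 200) [  6 165 216]
(190, 236) [ 11 113 179]
(300, 160) [  6 164 218]
board ((578.4617309570312, 209.615966796875), (118.48787689208984, 300.5047302246094), 5.492776870727539) [[505.1076   353.50757 ]
 [533.872     54.382668]
 [651.81586   65.724365]
 [623.05145  364.84927 ]]
foot ((587.1211547851562, 115.65576934814453), (91.07467651367188, 69.84095001220703), 5.3806939125061035)
foot ((580.2077026367188, 209.5562744140625), (95.64701843261719, 69.52132415771484), 5.35479736328125)
foot ((573.151123046875, 303.6114196777344), (90.4606704711914, 69.42310333251953), 5.4896559715271)
tray ((408.8509521484375, -20.263046264648438), (240.6002960205078, 137.41627502441406), 89.6769027709961)
```

Board fit: centre (0.5785, 0.2096), yaw 0.096, size 118x300. That agrees with the text, and the feet are 94.5 mm apart. Next I go above roller_2, with the fingers set to straddle the fork.

>>> apply_moves:
  moves:
    - [[-0.2,0.05,3],-0.01]
    - [[-0.4,0.1,6],-0.02]
    - [[-0.6,0.2,9],-0.03]
    - [[-0.8,0.26,12],-0.047]
    - [[-0.8,0.26,15],-0.047]
    - [[-0.8,0.26,17],-0.047]
    - [[-0.8,0.26,17.5],-0.047]
    - [[-0.8,0.26,17.5],-0.047]
    - [[-0.8,0.26,17.5],-0.047]
  claw: 0.35
  grip_force: 20

```text
clock: 2.62
tcp_pos: [0.5293, 0.2048, 0.1211]
orientation: [-0.152, 3.137, 0.001]
contact_force: [0.0, -0.6, 0.5]
grip_width: 0.03
```

Run:
```python
from h import *
import pickle
o=r.get_obs();print(o['clock'],o['tcp_pos'],o['orientation'],o['grip_width'],o['contact_force'])
f=grab('wrist','f.png');pickle.dump(f,open('f.pkl','wb'))
c=np.array([.5785,.2096]);ux=np.array([.9954,.0957]);uy=np.array([-.0957,.9954])
for k in (-1,0,1):
  for x in (-48,-38):
    p=c+ux*x/1000+uy*.095*k; print(k,x,proj(f,[*p,.036 if x==-48 else .02]))
```

```text
2.6167 [0.52931669 0.2047907  0.12113363] [-1.52006476e-01  3.13721767e+00  1.30247018e-03] 0.029966777585996557 [ 0.04018979 -0.58953074  0.53471919]
-1 -48 [148.44486807 225.85073133]
-1 -38 [158.17066949 230.57163287]
0 -48 [282.76855277 226.00324745]
0 -38 [282.74055222 230.75212065]
1 -48 [417.01344447 225.70776128]
1 -38 [407.24470928 230.43690951]
```

View pics/f.png

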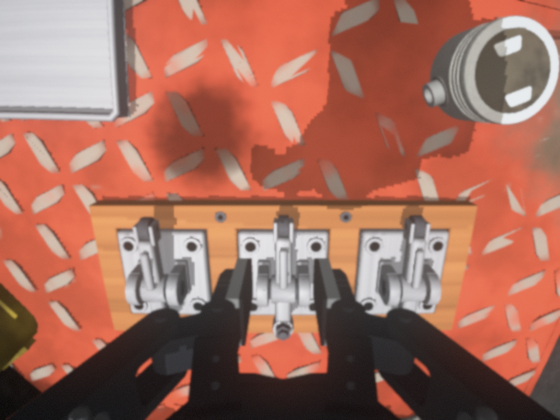

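Predicted roller_2 at (282.8, 226); the fork is seen at (284, 228), and the foot's near edge is at row ~229 against 230.7 predicted. From this second height the position and height agree, so I descend to straddle fork 2.

>>> apply_moves:
  moves:
    - [[0,0,2],0]
    - [[0,0,4],0]
    - [[0,0,5.5],0]
    - [[0,0,6.5],0]
    - [[0,0,7.2],0]
    - [[0,0,7.6],0]
    - [[0,0,7.6],0]
    - [[0,0,7.6],0]

```text
clock: 3.33
tcp_pos: [0.5298, 0.2037, 0.045]
orientation: [-0.149, 3.137, 0.001]
contact_force: [-0.0, 0.6, 0.8]
grip_width: 0.0296
```

>>> apply_moves:
  moves:
    - [[0,0.2,0],0]
    - [[0,0.4,0],0]
    - [[0,0.6,0],0]
    - [[0,0.7,0],0]
    - [[0,0.7,0],0]
    - [[0,0.7,0],0]

```text
clock: 3.83
tcp_pos: [0.5286, 0.2105, 0.0444]
orientation: [-0.15, 3.138, 0.0]
contact_force: [-0.2, -0.3, 0.2]
grip_width: 0.0302
```

>>> apply_moves:
  moves:
    - [[0,0.05,0],0]
    - [[0,0.1,0],0]
    - [[0,0.1,0],0]
    - [[0,0.1,0],0]

```text
clock: 4.17
tcp_pos: [0.5284, 0.2114, 0.0442]
orientation: [0.149, -3.138, 0.0]
contact_force: [0.8, 0.3, -0.6]
grip_width: 0.0298
```

>>> apply_moves:
  moves:
    - [[0,0.03,0],0]
    - [[0,0.06,0],0]
    - [[0,0.06,0],0]
    - [[0,0.06,0],0]

```text
clock: 4.5
tcp_pos: [0.5284, 0.212, 0.0443]
orientation: [-0.149, 3.138, 0.0]
contact_force: [-0.3, -0.2, -0.4]
grip_width: 0.0301
```

>>> apply_moves:
  moves:
    - [[0,0.03,0],0]
    - [[0,0.06,0],0]
    - [[0,0.06,0],0]
    - [[0,0.06,0],0]

```text
clock: 4.83
tcp_pos: [0.5284, 0.2126, 0.0443]
orientation: [-0.15, 3.138, 0.0]
contact_force: [0.4, -0.9, 0.2]
grip_width: 0.03
```

>>> apply_moves:
  moves:
    - [[0,0.03,0],0]
    - [[0,0.06,0],0]
    - [[0,0.06,0],0]
    - [[0,0.06,0],0]

```text
clock: 5.17
tcp_pos: [0.5283, 0.2131, 0.0443]
orientation: [-0.149, 3.138, -0.0]
contact_force: [0.7, -0.8, 0.9]
grip_width: 0.03
```

>>> apply_moves:
  moves:
    - [[0,0.03,0],0]
    - [[0,0.05,0],0]
    - [[0,0.05,0],0]
    - [[0,0.05,0],0]

```text
clock: 5.5
tcp_pos: [0.5282, 0.2135, 0.0443]
orientation: [0.149, -3.138, 0.0]
contact_force: [-0.5, -1.2, -0.2]
grip_width: 0.03
```

>>> apply_moves:
  moves:
    - [[0,0.03,0],0]
    - [[0,0.05,0],0]
    - [[0,0.05,0],0]
    - [[0,0.05,0],0]

```text
clock: 5.83
tcp_pos: [0.5281, 0.2141, 0.0442]
orientation: [0.149, -3.138, 0.0]
contact_force: [-0.5, -0.3, 0.7]
grip_width: 0.0295
```

>>> apply_moves:
  moves:
    - [[0,0.03,0],0]
    - [[0,0.05,0],0]
    - [[0,0.05,0],0]
    - [[0,0.05,0],0]

```text
clock: 6.17
tcp_pos: [0.5281, 0.2147, 0.0443]
orientation: [0.15, -3.138, -0.0]
contact_force: [-0.2, -1.2, -0.2]
grip_width: 0.0294
```

>>> apply_moves:
  moves:
    - [[0,0.03,0],0]
    - [[0,0.06,0],0]
    - [[0,0.06,0],0]
    - [[0,0.06,0],0]

```text
clock: 6.5
tcp_pos: [0.5281, 0.2153, 0.0443]
orientation: [-0.15, 3.138, 0.0]
contact_force: [0.1, -0.0, 0.6]
grip_width: 0.03
```

>>> apply_moves:
  moves:
    - [[0,0.03,0],0]
    - [[0,0.06,0],0]
    - [[0,0.06,0],0]
    - [[0,0.06,0],0]

```text
clock: 6.83
tcp_pos: [0.528, 0.2159, 0.0443]
orientation: [-0.15, 3.138, 0.0]
contact_force: [-0.6, -0.5, -0.3]
grip_width: 0.0298
```

>>> apply_moves:
  moves:
    - [[0,0.03,0],0]
    - [[0,0.05,0],0]
    - [[0,0.05,0],0]
    - [[0,0.05,0],0]

```text
clock: 7.17
tcp_pos: [0.528, 0.2164, 0.0443]
orientation: [-0.15, 3.138, 0.0]
contact_force: [-1.0, -1.0, 1.2]
grip_width: 0.03
```

>>> apply_moves:
  moves:
    - [[0,0.03,0],0]
    - [[0,0.05,0],0]
    - [[0,0.05,0],0]
    - [[0,0.05,0],0]

```text
clock: 7.5
tcp_pos: [0.528, 0.2169, 0.0443]
orientation: [-0.15, 3.138, 0.0]
contact_force: [0.1, -1.0, -0.6]
grip_width: 0.0298
```

>>> apply_moves:
  moves:
    - [[0,0.03,0],0]
    - [[0,0.05,0],0]
    - [[0,0.05,0],0]
    - [[0,0.05,0],0]

```text
clock: 7.83
tcp_pos: [0.5279, 0.2174, 0.0443]
orientation: [-0.15, 3.138, 0.0]
contact_force: [-1.1, -0.6, -0.4]
grip_width: 0.0299
```

Run:
```python
from h import *
f=grab('wrist');print(r.get_obs()['contact_force'])
cv2.imwrite('pics/g.png',cv2.resize(f['frame'][150:350,80:480],(800,400)))
```

```text
[-0.11392408 -1.82249516 -0.39145053]
```

View pics/g.png

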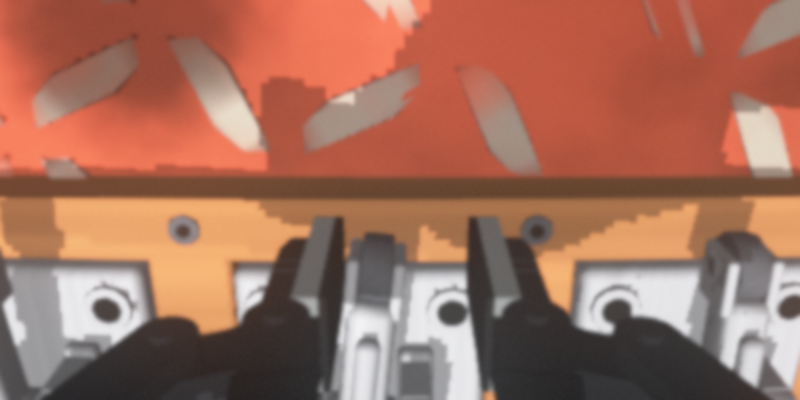

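Run:
```python
from h import *
f=grab('wrist')
c=np.array([.5785,.2096]);ux=np.array([.9954,.0957]);uy=np.array([-.0957,.9954])
q=lambda p:(proj(f,p)-[80,150])*2
for k in (0,1):
  for dy in (-5,0,5):
    p=c+ux*-.054+uy*(.095*k+dy/1000); print(k,dy,q([*p,.044]))
  for e in (-35,35): print('foot corner',q([*(c+ux*-.038+uy*(.095*k+e/1000)),.02]))
o=r.get_obs();print(o['contact_force'],o['tcp_pos'])
for s in (-15,15): print('finger',q([*(o['tcp_pos'][:2]+uy*s/1000),.031]))
```

```text
0 -5 [327.02200948 264.03180482]
0 0 [349.30565122 264.07594059]
0 5 [371.62160369 264.09298166]
foot corner [228.0879453  269.20747288]
foot corner [489.55666061 269.46781031]
1 -5 [743.78807787 260.25416803]
1 0 [764.54091016 259.78650175]
1 5 [785.08755098 259.2920741 ]
foot corner [582.43998692 268.61868598]
foot corner [830.23745684 263.61827961]
[-0.63920216 -1.64818769 -0.41972782] [0.5279214  0.21739253 0.04429397]
finger [344.29696867 252.21812135]
finger [466.8211633 252.0104855]
```

Close-up: the left finger's tip edge is at col 343. Fork 2 is centred at ~380, against 349 if undisturbed, so it has moved ~5 mm to the left under under 2 N. Fork 1 is about where expected. Fork 2 looks worn, so I press on until I feel the stop.

>>> apply_moves:
  moves:
    - [[0,0.02,0],0]
    - [[0,0.04,0],0]
    - [[0,0.04,0],0]
    - [[0,0.04,0],0]

```text
clock: 8.27
tcp_pos: [0.5279, 0.2176, 0.0443]
orientation: [0.149, -3.138, 0.0]
contact_force: [-0.8, -0.6, 0.2]
grip_width: 0.0298
```

```bash
python3 -c "
from h import *
o=r.get_obs();print(o['contact_force'],o['tcp_pos'],o['moment'])"
```

```text
[-0.83627659 -0.58511374  0.16855295] [0.52787047 0.21763636 0.04429312] [-0.30699349  0.1049653  -0.00892585]
```

>>> apply_moves:
  moves:
    - [[0,0.02,0],0]
    - [[0,0.04,0],0]
    - [[0,0.04,0],0]
    - [[0,0.04,0],0]

```text
clock: 8.6
tcp_pos: [0.5278, 0.2178, 0.0443]
orientation: [0.149, -3.138, 0.0]
contact_force: [0.3, -2.1, 0.5]
grip_width: 0.0297
```

>>> apply_moves:
  moves:
    - [[0,0.02,0],0]
    - [[0,0.04,0],0]
    - [[0,0.04,0],0]
    - [[0,0.04,0],0]

```text
clock: 8.93
tcp_pos: [0.5278, 0.2186, 0.0443]
orientation: [0.149, -3.138, -0.0]
contact_force: [-0.3, -1.9, 0.1]
grip_width: 0.0303
```

>>> apply_moves:
  moves:
    - [[0,0.02,0],0]
    - [[0,0.04,0],0]
    - [[0,0.04,0],0]
    - [[0,0.04,0],0]

```text
clock: 9.27
tcp_pos: [0.5278, 0.2187, 0.0443]
orientation: [0.149, -3.138, 0.0]
contact_force: [0.0, -2.3, 0.2]
grip_width: 0.03
```

>>> apply_moves:
  moves:
    - [[0,0.02,0],0]
    - [[0,0.04,0],0]
    - [[0,0.04,0],0]
    - [[0,0.04,0],0]

```text
clock: 9.6
tcp_pos: [0.5278, 0.219, 0.0443]
orientation: [0.149, -3.138, 0.001]
contact_force: [0.7, -3.7, 0.7]
grip_width: 0.03
```

3.7 N at the left stop after ~5+ mm of free play. Now to the right.

>>> apply_moves:
  moves:
    - [[0,-0.3,0],0]
    - [[0,-0.6,0],0]
    - [[0,-0.9,0],0]
    - [[0,-1.2,0],0]
    - [[0,-1.4,0],0]
    - [[0,-1.6,0],0]
    - [[0,-1.7,0],0]
    - [[0,-1.7,0],0]

```text
clock: 10.27
tcp_pos: [0.5293, 0.2024, 0.0443]
orientation: [0.149, -3.138, -0.0]
contact_force: [0.2, 0.2, 0.6]
grip_width: 0.03
```

>>> apply_moves:
  moves:
    - [[0,-0.04,0],0]
    - [[0,-0.08,0],0]
    - [[0,-0.12,0],0]
    - [[0,-0.15,0],0]
    - [[0,-0.15,0],0]

```text
clock: 10.68
tcp_pos: [0.5294, 0.201, 0.0443]
orientation: [0.15, -3.138, -0.0]
contact_force: [-0.5, 1.1, 0.4]
grip_width: 0.0301
```

>>> apply_moves:
  moves:
    - [[0,-0.04,0],0]
    - [[0,-0.08,0],0]
    - [[0,-0.08,0],0]
    - [[0,-0.08,0],0]

```text
clock: 11.02
tcp_pos: [0.5296, 0.2, 0.0443]
orientation: [-0.149, 3.138, -0.0]
contact_force: [0.1, 1.1, -0.3]
grip_width: 0.03
```

>>> apply_moves:
  moves:
    - [[0,-0.04,0],0]
    - [[0,-0.08,0],0]
    - [[0,-0.08,0],0]
    - [[0,-0.08,0],0]

```text
clock: 11.35
tcp_pos: [0.5297, 0.1992, 0.0443]
orientation: [-0.149, 3.138, -0.0]
contact_force: [0.1, 0.1, -0.8]
grip_width: 0.0297
```

>>> apply_moves:
  moves:
    - [[0,-0.04,0],0]
    - [[0,-0.08,0],0]
    - [[0,-0.12,0],0]
    - [[0,-0.16,0],0]
    - [[0,-0.2,0],0]
    - [[0,-0.2,0],0]
    - [[0,-0.2,0],0]

```text
clock: 11.93
tcp_pos: [0.5299, 0.1972, 0.0443]
orientation: [-0.149, 3.138, -0.0]
contact_force: [-0.5, -0.8, -0.6]
grip_width: 0.03
```

>>> apply_moves:
  moves:
    - [[0,-0.04,0],0]
    - [[0,-0.08,0],0]
    - [[0,-0.12,0],0]
    - [[0,-0.16,0],0]
    - [[0,-0.2,0],0]
    - [[0,-0.2,0],0]
    - [[0,-0.2,0],0]

```text
clock: 12.52
tcp_pos: [0.53, 0.1953, 0.0443]
orientation: [-0.149, 3.138, -0.0]
contact_force: [-0.7, -0.0, 0.3]
grip_width: 0.0299
```

>>> apply_moves:
  moves:
    - [[0,-0.04,0],0]
    - [[0,-0.08,0],0]
    - [[0,-0.1,0],0]
    - [[0,-0.1,0],0]
    - [[0,-0.1,0],0]

```text
clock: 12.93
tcp_pos: [0.5301, 0.1943, 0.0443]
orientation: [-0.149, 3.138, -0.0]
contact_force: [-0.1, 1.4, 0.6]
grip_width: 0.0299
```

>>> apply_moves:
  moves:
    - [[0,-0.02,0],0]
    - [[0,-0.04,0],0]
    - [[0,-0.06,0],0]
    - [[0,-0.06,0],0]
    - [[0,-0.06,0],0]

```text
clock: 13.35
tcp_pos: [0.5302, 0.1938, 0.0443]
orientation: [-0.149, 3.138, 0.0]
contact_force: [-0.5, 0.0, -0.2]
grip_width: 0.0298
```

>>> apply_moves:
  moves:
    - [[0,-0.02,0],0]
    - [[0,-0.04,0],0]
    - [[0,-0.06,0],0]
    - [[0,-0.06,0],0]
    - [[0,-0.06,0],0]

```text
clock: 13.77
tcp_pos: [0.5301, 0.1933, 0.0443]
orientation: [0.15, -3.138, -0.0]
contact_force: [-0.2, 0.9, 0.0]
grip_width: 0.03
```

>>> apply_moves:
  moves:
    - [[0,-0.02,0],0]
    - [[0,-0.04,0],0]
    - [[0,-0.05,0],0]
    - [[0,-0.05,0],0]

```text
clock: 14.1
tcp_pos: [0.5302, 0.1929, 0.0443]
orientation: [0.15, -3.138, -0.0]
contact_force: [-0.7, 1.9, -0.4]
grip_width: 0.0299
```

>>> apply_moves:
  moves:
    - [[0,-0.02,0],0]
    - [[0,-0.04,0],0]
    - [[0,-0.05,0],0]
    - [[0,-0.05,0],0]

```text
clock: 14.43
tcp_pos: [0.5303, 0.1922, 0.0443]
orientation: [-0.149, 3.138, 0.0]
contact_force: [-0.5, 2.0, 0.5]
grip_width: 0.0296
```

>>> apply_moves:
  moves:
    - [[0,-0.02,0],0]
    - [[0,-0.04,0],0]
    - [[0,-0.05,0],0]
    - [[0,-0.05,0],0]

```text
clock: 14.77
tcp_pos: [0.5304, 0.1916, 0.0443]
orientation: [-0.149, 3.138, 0.0]
contact_force: [-1.4, 1.9, -1.0]
grip_width: 0.03
```

>>> apply_moves:
  moves:
    - [[0,-0.02,0],0]
    - [[0,-0.04,0],0]
    - [[0,-0.04,0],0]
    - [[0,-0.04,0],0]

```text
clock: 15.1
tcp_pos: [0.5304, 0.1914, 0.0443]
orientation: [-0.15, 3.138, 0.0]
contact_force: [-1.6, 2.5, -0.5]
grip_width: 0.0295
```

>>> apply_moves:
  moves:
    - [[0,-0.02,0],0]
    - [[0,-0.04,0],0]
    - [[0,-0.04,0],0]
    - [[0,-0.04,0],0]

```text
clock: 15.43
tcp_pos: [0.5304, 0.1912, 0.0443]
orientation: [-0.15, 3.138, 0.001]
contact_force: [-0.8, 3.3, 0.4]
grip_width: 0.0298
```

Total fork travel is ~12 mm including the foot's own shift: the middle arm is loose both ways (3.3 N at the right stop). I release, rise, open, and look at the lugs.

>>> apply_moves:
  moves:
    - [[0,0.4,0],0]
    - [[0,0.9,0],0]
    - [[0,1.3,0],0]
    - [[0,1.3,-2],0]
    - [[0,1.3,-5],0]
    - [[0,1.3,-8],0]
    - [[0,1.3,-11],0]
    - [[0,1.3,-12],0]
    - [[0,1.3,-12],0]
    - [[0,1.3,-12],0]

```text
clock: 16.27
tcp_pos: [0.5292, 0.2038, 0.1643]
orientation: [-0.149, 3.138, 0.0]
contact_force: [0.1, 0.0, -0.0]
grip_width: 0.0297
```

>>> apply_moves:
  moves:
    - [[2,0,0],0]
    - [[2,0,0],0]
    - [[2,0,0],0]
    - [[2,0,0],0]
  claw: 0.72

```text
clock: 16.6
tcp_pos: [0.5089, 0.2017, 0.1631]
orientation: [0.15, -3.136, 0.002]
contact_force: [0.7, -0.1, -0.4]
grip_width: 0.0614
```

Run:
```python
from h import *
import pickle
o=r.get_obs();print(o['clock'],o['tcp_pos'],o['orientation'],o['grip_width'],o['contact_force'])
f=grab('wrist','i.png');pickle.dump(f,open('i.pkl','wb'))
e=pickle.load(open('e.pkl','rb'))['frame']
A=cv2.resize(f['frame'][200:340,210:360],(600,560),interpolation=3)
B=cv2.resize(e[165:265,265:315],(200,400),interpolation=3)
H=np.zeros((560,800,3),np.uint8);H[:,:600]=A;H[:400,600:]=B;cv2.imwrite('pics/j.png',H)
```

```text
16.6 [0.50890226 0.20168228 0.16309004] [ 1.49578707e-01 -3.13643693e+00  1.59823618e-03] 0.061389983119236 [ 0.72639472 -0.05713961 -0.44486008]
```

View pics/j.png

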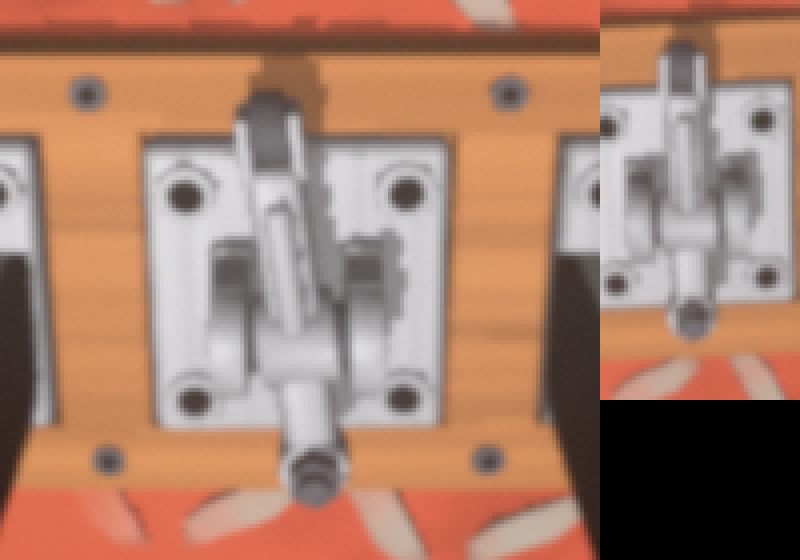

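View: fork 2 stays skewed to image-left (the robot's right), top at (265,110), while its lugs at (228,330) and (365,330) are square to the board. Foot corners are (143,142), (455,142), (440,428). I'll triangulate against the earlier view.

Run:
```python
from h import *
import pickle
f=pickle.load(open('i.pkl','rb'));e=pickle.load(open('e.pkl','rb'))
F=lambda x,y:(210+x/4,200+y/4)
E=lambda x,y:(265+(x-600)/4,165+y/4)
for n,p,q in [('foot nr',(455,142),(793,85)),('hole nr',(407,194),(763,122)),('hole fr',(402,399),(767,277)),('hole fl',(194,401),(617,285)),('screw',(314,488),(693,328)),('lugR',(367,345),(741,215)),('lugL',(229,345),(643,217))]:
    print(n,tri([ray(f,*F(*p)),ray(e,*E(*q))]))
c=[]
for p in [(143,142),(455,142),(440,428),(155,428)]: c.append(onz(f,*F(*p),.02)[:2])
print(np.array(c),np.mean(c,0))
for y in (330,360): print('lug mid',onz(f,*F(297,y),.051),'outer',onz(f,*F(210,y),.045)-onz(f,*F(385,y),.045))
```

```text
foot nr (array([0.54116183, 0.24258594, 0.01189563]), [np.float64(0.00010546149818368838), np.float64(0.00010546149818365821)])
hole nr (array([0.55267267, 0.23283114, 0.01730607]), [np.float64(0.0003583519312299467), np.float64(0.00035835193122987617)])
hole fr (array([0.60451121, 0.23762051, 0.02165535]), [np.float64(0.00023622202822547745), np.float64(0.00023622202822547807)])
hole fl (array([0.60941715, 0.18804492, 0.02227294]), [np.float64(0.00029153934941255873), np.float64(0.0002915393494125003)])
screw (array([0.61039286, 0.21469664, 0.05092498]), [np.float64(0.0015859366514854028), np.float64(0.0015859366514853791)])
lugR (array([0.5729961 , 0.22470654, 0.05058615]), [np.float64(0.0009652657144971395), np.float64(0.0009652657144971244)])
lugL (array([0.57342743, 0.19545431, 0.05462662]), [np.float64(0.0006447700010211373), np.float64(0.0006447700010211975)])
[[0.54446085 0.17160932]
 [0.53786542 0.2412757 ]
 [0.61304094 0.2479237 ]
 [0.61959349 0.17875187]] [0.57874018 0.20989015]
lug mid [0.57071179 0.20870774 0.051     ] outer [ 3.54078594e-03 -3.73830251e-02 -2.77555756e-17]
lug mid [0.57792843 0.20940168 0.051     ] outer [ 0.00357328 -0.03772439  0.        ]
```

Lug tops are at ~0.051, foot top ~0.02 and centre (0.579, 0.210), all as they should be. Going over the lugs and down.

>>> apply_moves:
  moves:
    - [[-2,0.05,0],0]
    - [[-4,0.1,0],0]
    - [[-6,0.15,0],0]
    - [[-7,0.15,1],0]
    - [[-7,0.15,4],0]
    - [[-7,0.15,6.5],0]
    - [[-7,0.15,8],0]
    - [[-7,0.15,8],0]
    - [[-7,0.15,8],0]

```text
clock: 17.4
tcp_pos: [0.5786, 0.2097, 0.0833]
orientation: [0.149, -3.136, 0.002]
contact_force: [0.6, -0.4, 0.3]
grip_width: 0.0612
```

>>> apply_moves:
  moves:
    - [[0,0,1],0]
    - [[0,0,2],0]
    - [[0,0,3],0]
    - [[0,0,4],0]
    - [[0,0,4.4],0]
    - [[0,0,4.4],0]
    - [[0,0,4.4],0]
    - [[0,0,4.4],0]

```text
clock: 18.07
tcp_pos: [0.5792, 0.2101, 0.0406]
orientation: [-0.149, 3.137, 0.0]
contact_force: [-0.2, -0.3, 0.5]
grip_width: 0.0614
```

>>> apply_moves:
  moves:
    - [[0,0,0.2],0]
    - [[0,0,0.2],0]
    - [[0,0,0.2],0]
    - [[0,0,0.2],0]
    - [[0,0,0.2],0]
    - [[0,0,0.2],0]
    - [[0,0,0.2],0]
    - [[0,0,0.2],0]
    - [[0,0,0.2],0]
    - [[0,0,0.2],0]
  claw: 0
  grip_force: 60

```text
clock: 18.9
tcp_pos: [0.5792, 0.2101, 0.0388]
orientation: [-0.149, 3.137, 0.0]
contact_force: [-1.0, -1.1, 6.1]
grip_width: 0.0371
```

>>> apply_moves:
  moves:
    - [[0,0,-0.1],0]
    - [[0,0,-0.2],0]
    - [[0,0,-0.3],0]
    - [[0,0,-0.4],0]
    - [[0,0,-0.5],0]
    - [[0,0,-0.5],0]

```text
clock: 19.4
tcp_pos: [0.5783, 0.2099, 0.043]
orientation: [0.15, -3.137, 0.001]
contact_force: [1.2, -0.1, -9.1]
grip_width: 0.037
```

Held (37 mm width, ~9 N weight). Lift while I pin down the tray.

>>> apply_moves:
  moves:
    - [[0,0,-0.5],0]
    - [[0,0,-1.5],0]
    - [[0,0,-3],0]
    - [[0,0,-4.5],0]
    - [[0,0,-6],0]
    - [[0,0,-7.5],0]
    - [[0,0,-9],0]
    - [[0,0,-10],0]
    - [[0,0,-10],0]

```text
clock: 20.15
tcp_pos: [0.5799, 0.2105, 0.1462]
orientation: [-0.149, 3.134, 0.003]
contact_force: [0.6, -0.1, -7.9]
grip_width: 0.0363
```

Run:
```python
from h import *
import pickle
o=r.get_obs();print(o['clock'],o['tcp_pos'],o['orientation'],o['grip_width'],o['contact_force'],o['joints'])
e=pickle.load(open('e.pkl','rb'));a=pickle.load(open('s.pkl','rb'))[0]
C=[(26,22),(184,14),(190,122),(39,126)]
p=np.array([onz(e,*c,.022) for c in C]);print(p,p.mean(0))
A=lambda x,y:(195+x/2.7,125+y/2.7)
for q,k in zip([(132,412),(44,265),(168,227),(268,358)],C): print(tri([ray(a,*A(*q)),ray(e,*k)]))
```

```text
20.15 [0.57991303 0.21052506 0.14622077] [-1.49305864e-01  3.13446550e+00  2.81143363e-03] 0.036312280585230644 [ 0.62536535 -0.06350772 -7.92829183] [-0.61838342  0.49360062  0.22611014  1.80361598 -0.14160805  0.85603936
  1.34023112]
[[ 0.35418997 -0.10808308  0.022     ]
 [ 0.34765337  0.083491    0.022     ]
 [ 0.46639691  0.08799499  0.022     ]
 [ 0.47594014 -0.10608429  0.022     ]] [ 0.4110451  -0.01067034  0.022     ]
(array([ 0.35558485, -0.10690871,  0.02401339]), [np.float64(0.0010260368867433141), np.float64(0.0010260368867433525)])
(array([0.35042748, 0.08236718, 0.0217342 ]), [np.float64(0.003004424451806006), np.float64(0.003004424451805932)])
(array([0.46962398, 0.08600893, 0.01839419]), [np.float64(0.003123924008986907), np.float64(0.003123924008986756)])
(array([ 0.47642739, -0.10258039,  0.02716623]), [np.float64(0.0009805174224414483), np.float64(0.0009805174224415082)])
```

>>> apply_moves:
  moves:
    - [[1,-1,0],0]
    - [[3,-3,0],0.02]
    - [[5.5,-5.5,0],0.04]
    - [[8,-8,0],0.06]
    - [[10.5,-10.5,0],0.06]
    - [[13,-13,0],0.06]
    - [[15.5,-15.3,0],0.06]
    - [[17,-16.7,0],0.06]
    - [[17.3,-17,0],0.06]
    - [[17.3,-17,0],0.06]

```text
clock: 20.98
tcp_pos: [0.4209, 0.0229, 0.143]
orientation: [0.051, -3.139, 0.0]
contact_force: [0.5, 1.5, -8.4]
grip_width: 0.0368
```

>>> apply_moves:
  moves:
    - [[0,0,0.5],0]
    - [[0,0,1.5],0]
    - [[0,0,3],0]
    - [[0,0,4.5],0]
    - [[0,0,6],0]
    - [[0,0,7],0]
    - [[0,0,7],0]
    - [[0,0,7],0]

```text
clock: 21.65
tcp_pos: [0.4233, 0.0252, 0.0728]
orientation: [0.057, -3.14, 0.0]
contact_force: [0.7, -0.0, -7.8]
grip_width: 0.0369
```

Run:
```python
from h import *
o=r.get_obs();print(o['clock'],o['tcp_pos'],o['orientation'],o['grip_width'],o['contact_force'])
a=grab('scene')['frame'][190:290,190:330];b=grab('side')['frame'][180:260,280:380]
cv2.imwrite('pics/k.png',np.hstack([cv2.resize(a,(420,300),interpolation=3),cv2.resize(b,(375,300),interpolation=3)]))
```

```text
21.65 [0.42331266 0.02520872 0.07276213] [ 5.74727507e-02 -3.14022639e+00  3.66291233e-04] 0.03687958824536185 [ 6.50008120e-01 -7.48638466e-04 -7.81108010e+00]
```

View pics/k.png

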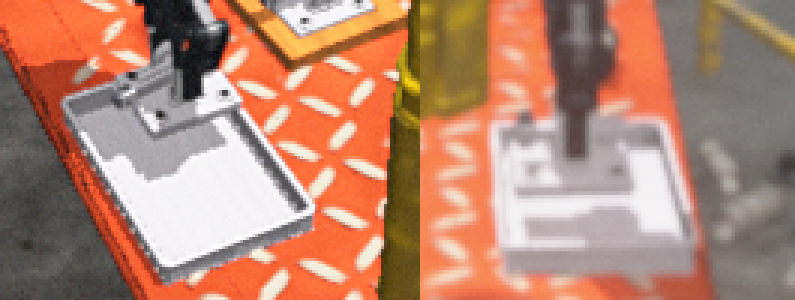

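The assembly hangs level over the left part of the tray: foot at (135–240, 80–135) in the scene crop, inside the rim in both views. Lowering.

>>> apply_moves:
  moves:
    - [[0,0,0.6],0]
    - [[0,0,1.2],0]
    - [[0,0,1.8],0]
    - [[0,0,2.4],0]
    - [[0,0,3],0]
    - [[0,0,3.4],0]
    - [[0,0,3.5],0]
    - [[0,0,3.5],0]
    - [[0,0,3.5],0]

```text
clock: 22.5
tcp_pos: [0.4228, 0.0243, 0.0383]
orientation: [0.055, -3.141, 0.0]
contact_force: [-0.2, 0.3, -7.4]
grip_width: 0.0364
```

>>> apply_moves:
  moves:
    - [[0,0,0.1],0]
    - [[0,0,0.2],0]
    - [[0,0,0.3],0]
    - [[0,0,0.3],0]
    - [[0,0,0.3],0]

```text
clock: 22.92
tcp_pos: [0.4228, 0.0244, 0.0353]
orientation: [-0.055, 3.141, 0.0]
contact_force: [-0.6, -0.3, -8.2]
grip_width: 0.0369
```

>>> apply_moves:
  moves:
    - [[0,0,0.1],0]
    - [[0,0,0.15],0]
    - [[0,0,0.15],0]
    - [[0,0,0.15],0]

```text
clock: 23.25
tcp_pos: [0.4227, 0.0244, 0.0338]
orientation: [0.055, -3.141, -0.0]
contact_force: [-0.2, -0.3, -8.5]
grip_width: 0.0371
```

>>> apply_moves:
  moves:
    - [[0,0,0.05],0]
    - [[0,0,0.1],0]
    - [[0,0,0.1],0]
    - [[0,0,0.1],0]

```text
clock: 23.58
tcp_pos: [0.4228, 0.0244, 0.0332]
orientation: [-0.055, 3.141, 0.0]
contact_force: [-3.1, -0.6, 4.9]
grip_width: 0.0367
```

>>> apply_moves:
  moves:
    - [[0,0,0.05],0]
    - [[0,0,0.1],0]
    - [[0,0,0.1],0]
    - [[0,0,0.1],0]

```text
clock: 23.92
tcp_pos: [0.4228, 0.0244, 0.0331]
orientation: [-0.055, 3.141, 0.001]
contact_force: [-7.1, -0.4, 25.3]
grip_width: 0.0368
```

Standing on the floor. Ease off, let go, rise.

>>> apply_moves:
  moves:
    - [[0,0,-0.1],0]
    - [[0,0,-0.1],0]
    - [[0,0,-0.1],0]

```text
clock: 24.17
tcp_pos: [0.4231, 0.0244, 0.0332]
orientation: [-0.055, 3.141, 0.0]
contact_force: [-3.2, -0.1, 9.1]
grip_width: 0.0366
```

>>> apply_moves:
  moves:
    - [[0,0,0],0]
    - [[0,0,0],0]
    - [[0,0,0],0]
    - [[0,0,0],0]
    - [[0,0,0],0]
    - [[0,0,0],0]
  claw: 0.65

```text
clock: 24.67
tcp_pos: [0.4229, 0.0244, 0.0328]
orientation: [-0.055, 3.141, 0.0]
contact_force: [0.4, -0.2, -0.3]
grip_width: 0.0556
```

>>> apply_moves:
  moves:
    - [[0,0,-0.5],0]
    - [[0,0,-1.5],0]
    - [[0,0,-3],0]
    - [[0,0,-5],0]
    - [[0,0,-8],0]
    - [[0,0,-11],0]
    - [[0,0,-14],0]
    - [[0,0,-16],0]
    - [[0,0,-16],0]
    - [[0,0,-16],0]

```text
clock: 25.5
tcp_pos: [0.4234, 0.0246, 0.1939]
orientation: [-0.055, 3.138, 0.002]
contact_force: [-0.8, -0.4, -0.4]
grip_width: 0.0556
```

Run:
```python
from h import *
o=r.get_obs();print(o['clock'],o['tcp_pos'],o['grip_width'],o['contact_force'],o['qvel'])
a=grab('scene')['frame'][130:290,170:330];w=grab('side')['frame'][180:340,205:365]
cv2.imwrite('pics/l.png',np.hstack([cv2.resize(a,(400,400),interpolation=3),cv2.resize(w,(400,400),interpolation=3)]))
```

```text
25.5 [0.42336443 0.02462358 0.19394399] 0.055558330564166904 [-0.82260418 -0.43003971 -0.37263169] [ 0.0056342   0.03941479 -0.00829298  0.03237973 -0.0066887  -0.0097232
  0.0027012 ]
```

View pics/l.png

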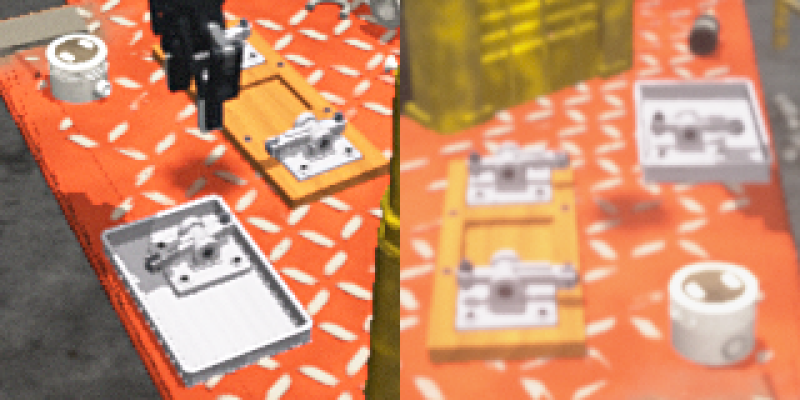

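The assembly stands level on its foot in the tray: (205,250) in the scene crop, (690,130) in the side crop. The middle recess is empty, the two outer assemblies are seated, and the piston and bottle haven't moved. The gripper is clear. Handing in.

```bash
python3 -c "
from bench import r
print(r.hand_in())"
```

```text
the job is handed in; nothing more can be done
None
```

The middle rocker arm was the worn one. Its assembly now stands level on its foot in the steel tray, and I handed the job in at about 25.5 s on the robot's clock; no verdict is reported.

- **Finding it:** I rocked only the middle arm, left first and then right. The fork moved about 12 mm in all, including some shift of the foot. It met hard stops at 3.7 N on the left and 3.3 N on the right, and a later wrist picture showed the arm sitting skewed. I did not touch the two outer arms, so I never felt that they were sound.
- **Moving it:** I gripped the holder across both lugs (37 mm finger opening, about 8 N carried), lifted it out and lowered it onto the tray floor. It pressed down with up to 25 N for a moment before I eased off and let go.
- **Last checks:** In the scene and side views the assembly is level in the tray, both outer assemblies are seated, and the piston and bottle look unmoved. The gripper was 16 cm clear, with force readings at noise level.
- **Disagreements:**
  - My first guess at the board's far-left corner was off by about 20–40 mm between the two views, so I used the wrist-camera fit instead (118 x 300 mm).
  - An automatic mask for the tray gave the wrong size (240 x 137 mm), so I used hand-picked corners, which agreed to about 3 mm between views.
  - Heights by triangulation were rougher, with some points 4–8 mm off the text's values.
- **Picture count:** I viewed 10 pictures, the full budget.

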